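Roll the poster tube clear and close the display box

ROBOT

A 6-joint arm with a two-finger parallel gripper is mounted at the origin on the work surface. World frame = base frame: x ahead of the robot, y to its left, z up, the work surface at z = 0. Lengths are in mm, angles in degrees, forces in N, time in s.
With the tool pointing down it reaches from about 350 to 850 mm from the base axis. Payload 8.1 kg.
Tool frame: the origin (TCP) lies on the centre line of the jaws, within the pads' length; the fingertips stand 19 mm ahead of it and the grasp point (between the pads) is the TCP; z points along the fingers, y is the direction in which the jaws open and shut (so a half turn about z gives the same grasp; the last joint's range is limited). The gripper opens to 85 mm and grips with 20 to 120 N. Pads are 22 mm wide; open, the fingers measure 114 mm over their backs; the gripper's body (76 mm by 85 mm) begins 54 mm behind the grasp point. The pads swing forward as they close: fully open they stand 13 mm farther back than shut.
Start: joints at [70.508, 7.471, 85.268, -0, 87.261, -4.893], TCP at [151.209, 580.639, 250.292] pointing down, gripper open.
Joint ranges: [-169.43, 169.43], [-51.17, 129.36], [1.28, 143.12], [-76.62, 256.62], [0, 156.53], [-152.29, 152.29]. Speed limits (degrees/s): [136.94, 136.94, 159.86, 180, 180, 180].

INTERFACE

Orientations are given as [roll, pitch, yaw] about the fixed x, y, z axes, in that order (R = Rz(yaw) Ry(pitch) Rx(roll)).
In Python, from bench import r, viewer gives the robot as it stands.
- The arm moves only by the tool carry_out, never from a script. Its argument "commands" is a list that holds one entry, the list of rows, each a list of 7 numbers: the finger opening in mm, from 0 to 85.4, then the shift along the tool's x, y, z in mm, then the turn, a rotation vector about the tool's x, y, z in degrees. A call has 1 to 5 rows; each row is the pose to reach, as a shift and turn from the pose commanded when the call began, along the tool's axes at that moment; what a row does not reach only later rows make up. A row lasts 1/8 s, in which the tool goes at most 62.5 mm and 10.7 degrees, less where a joint would pass 70% of its speed; a pose out of reach is approached as far as the arm can. A call with a gripper value outside its range is refused whole. The fingers move at their own pace and stop on an object; "grip_force" is the grip in N (left out, the last holds). Time passes only in rows, so rows that repeat a pose let the fingers close. It gives the time, the measured TCP pose, the force and the opening at its end, in the units of the state.
- r.sense(): the state, without advancing time (a new reading comes with each control period).
- viewer.snapshot(name): name is "scene" or "top" or "wrist"; returns the picture (480x640x3 uint8, red, green, blue); there is no depth.
- viewer.calibration(name): a dict with "camera_matrix" (3x3 intrinsics, pixels), "rvec" (rotation vector, rad) and "tvec" (3), from world to camera coordinates, as OpenCV has them. Camera axes: x right, y down, z forward; pixel columns grow to the right and rows downward; lengths in mm; the calibration is good to about 2 mm. The wrist camera is an equidistant fisheye: a pixel r from the principal point sees the ray r / f radians off the axis. A picture is of the moment at which its call begins: read the wrist's pose just before it. calibration takes no time and is no camera call; for the wrist camera it gives the pose at the moment of the call.
- r.hand_in(): hands the job in, once; it reports no verdict.
The state is a dict: "time": time; "joint_pos": joint angles; "qd": joint speeds; "joint_efforts": joint torques, N m; "tool_pos": TCP position; "tcp_rot": TCP orientation; "ft_force": force on the tool from outside, world axes, zero at the start; "wrist_torque": the same for the moment, N m; "finger_gap": finger opening in mm.
Only numpy, scipy, OpenCV 4.12 (cv2) and the standard library are available. Lean on these libraries where they do the work, as an engineer would, in place of code of your own. Each camera call takes 0.05 s, during which the arm holds its last target. There are 200 camera calls.

TASK

The poster tube lies in the way of the display box's open glass door. Roll it sideways with your fingertips on top of it, over to the lidded plastic box, and leave it lying alongside that box with a gap of about two centimetres between them; do not pick the tube up, shove it from the side or let it bump anything. Then push the glass door fully shut, with the figurine, the pen and the plastic box left where they are.

Things in the scene. Friction and masses are not known exactly. Their poses are not given: they have to be found in the camera images.
- tube: Brown cardboard poster tube with white end caps: a cylinder 60 mm across and 250 mm long, about 160 g. Lies on the table, square to the display box's front and near parallel to the plastic box (both within about 0.15 rad). Rolls, but soon stops when let go. Origin on its axis, half-way along, 30 mm above the table; x runs along the tube, y and z turn as it rolls.
- plastic_box: Low white plastic storage box with a closed lid, 170 mm (x) by 110 mm (y) by 70 mm high, 0.8 kg, standing loose. Origin at the centre of its underside, z up. Its long sides run along x; the tube is to lie beside its +y long side (y = +55 mm).
- display_box: Small oak display box, fixed, 110 mm deep (x) by 170 mm wide (y) by 164 mm high, empty inside, with a glass back, open at its front, which faces -x in its frame (towards the robot) and has the glass door. Origin at the centre of its underside; z up.
- glass_door (a joint): Opening angle of the glass door in rad: 0 fully shut, about 1.57 standing straight out from the front, stop at 2.0. The door swings about an upright hinge with light friction and stays where it is left.
- door_hinge (a point): On the door's hinge axis, half-way up the door (82 mm above the table), at the +y end of the display box's front. The door is a glazed oak frame 164 mm wide, 156 mm high (top edge 160 mm above the table), 12 mm thick. From the hinge it reaches along -y of the display box when shut and along -x when open at 1.57.
- door_edge (a point): Middle of the door's free edge, 164 mm from the hinge, 82 mm above the table; moves with the door. A small knob stands 16 mm out from the outer face here, half-way up.
- figurine: White ceramic bird figurine, 111 mm high and about 58 mm across, standing loose beside the display box, on the plastic box's side. Origin at the centre of its foot. Not to be disturbed.
- pen: Aluminium pen lying on the table, 11 mm thick and 146 mm long, on the hinge side, nearer the robot than the door. Origin under its middle, x along the pen. Not to be disturbed.
There are look-alikes about, which are no part of the job. Of the things that look like the plastic_box, take the one that is farthest from the robot's base at the start. There is more than one size of the display_box; the one meant has the size given above.

How it is judged:
By the outcome, as a careful person would: the job done as asked, in the order asked, and still so for the second after the job is handed in, with the robot touching nothing.
It also fails if it takes over 64 s, if anything falls off the work surface, if the arm or the gripper's body presses on something with over 40 N, if the wrist force passes 120 N, or if a joint passes its speed limit or range.

## Working session

There is one attempt and no reset: what is moved stays moved. The work goes in short steps, Python scripts to look and compute and a tool call to move; the robot and the scene stay as the last step left them, time stands still between calls to the robot, and variables do not carry over. Pictures are saved under pics/ and viewed, about 8 in all and at most 12, crops included, and the job is handed in when it is done.

Besides the shell and the picture viewer there is one more tool, called after "Emit:" by a JSON object that holds its "fn" and its "kwargs", one argument or row to a line. carry_out: Moves the arm, as the interface text tells. Its arguments: {"type":"object","properties":{"commands":{"type":"array","items":{"type":"array","items":{"type":"array","items":{"type":"number"}}}},"grip_force":{"type":"number"}},"required":["commands"]}

```bash
mkdir -p pics; ls
python3 - <<'E'
from bench import r, viewer
import cv2,numpy as np
for n in ("scene","top"):
    cv2.imwrite(f"pics/{n}0.png",cv2.cvtColor(viewer.snapshot(n),cv2.COLOR_RGB2BGR))
    c=viewer.calibration(n);R=cv2.Rodrigues(np.array(c["rvec"],float))[0];print(n,np.round(c["camera_matrix"],1).tolist(),np.round(-R.T@np.array(c["tvec"],float).ravel(),0),R[2].round(2))
print(r.sense())
E
```

```text
pics
scene [[547.2, 0.0, 325.3], [0.0, 547.2, 243.1], [0.0, 0.0, 1.0]] [1006. -621. 1037.] [-0.38  0.49 -0.78]
top [[477.0, 0.0, 313.1], [0.0, 477.0, 239.4], [0.0, 0.0, 1.0]] [ 383.    0. 1020.] [ 0.15 -0.   -0.99]
{'time': 0.1, 'joint_pos': array([ 7.05088613e+01,  7.51247989e+00,  8.53238455e+01,  2.69555110e-04,
        8.72620752e+01, -4.89244374e+00]), 'qd': array([ 0.01036154, -0.11728859, -0.09879717,  0.04508191,  0.04360318,
       -0.02790917]), 'joint_efforts': array([ 2.15168671e-03, -5.70954823e+01, -5.01937723e+01, -6.31501916e-05,
        8.22512840e-03,  2.79042581e-06]), 'tool_pos': array([151.04066759, 580.18941936, 249.32387549]), 'tcp_rot': array([-1.79901981e+02, -8.66038309e-03,  1.65401285e+02]), 'ft_force': array([ 0.8256782 , -0.62854943, -0.41284232]), 'wrist_torque': array([-0.00771921,  0.00521158, -0.00960803]), 'finger_gap': 84.95578791114936}
```

View pics/scene0.png

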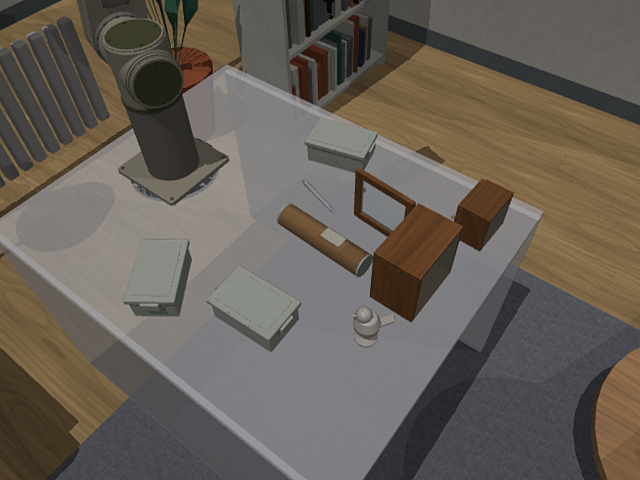

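View pics/top0.png

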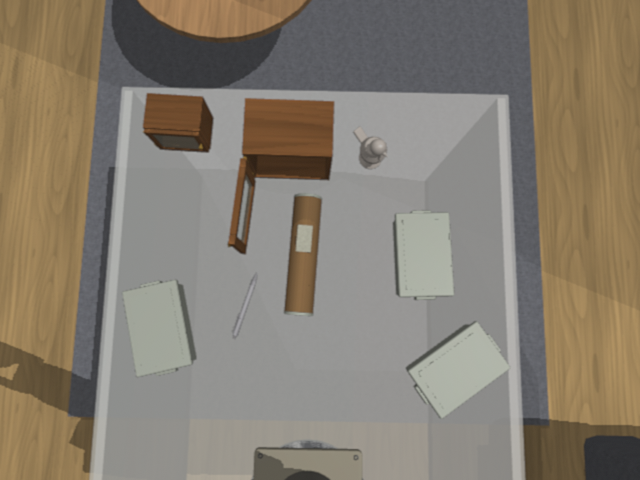

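Candidates for the plastic box in the top view are (424,254), (157,328) and (458,370). Display boxes are the large one at (289,138) and the small one at (179,122). I'll enlarge a crop and compute the distances.

```bash
cat > h.py <<'E'
import cv2,numpy as np
from bench import r,viewer
def cam(n):
    c=viewer.calibration(n);return np.array(c["camera_matrix"],float),cv2.Rodrigues(np.array(c["rvec"],float))[0],np.array(c["tvec"],float).ravel()
def px2w(n,px,z):
    K,R,t=cam(n);C=-R.T@t
    d=(R.T@np.linalg.inv(K)@np.c_[np.atleast_2d(px),np.ones(len(np.atleast_2d(px)))].T).T
    return C+d*((z-C[2])/d[:,2])[:,None]
def w2px(n,P):
    K,R,t=cam(n);p=(np.atleast_2d(P)@R.T+t)@K.T;return p[:,:2]/p[:,2:]
def crop(src,out,x0,y0,x1,y1,s):
    im=cv2.imread(src)[y0:y1,x0:x1];cv2.imwrite(out,cv2.resize(im,None,fx=s,fy=s,interpolation=cv2.INTER_CUBIC))
E
python3 - <<'E'
from h import *
for c in [(424,254),(157,328),(458,370)]:
    p=px2w("top",c,70)[0];print(c,p.round(),np.hypot(*p[:2]).round())
crop("pics/top0.png","pics/c1.png",220,90,466,345,2.35) if 0 else crop("pics/top0.png","pics/c1.png",222,90,462,345,2.3)
E
```

```text
(424, 254) [ 498. -225.   70.] 547.0
(157, 328) [343. 300.  70.] 456.0
(458, 370) [ 273. -287.   70.] 397.0
```

View pics/c1.png

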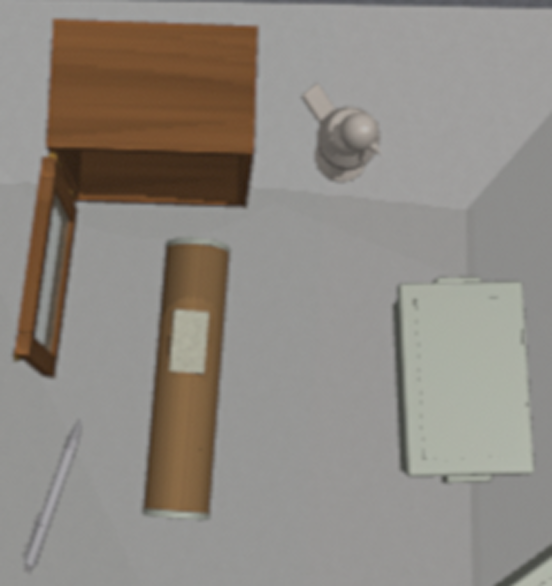

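The farthest look-alike is (424,254), at 547 mm against 456 and 397, so that's the plastic box. The large display box with the open door, at (289,138), has the size given. Next I'll fit poses.

```bash
cat > fit.py <<'E'
from h import *
from scipy.optimize import least_squares
f=lambda L:np.array(L,float)/2.3+[222,90]
def rect(px,z,lx,ly):
    m=np.array([[lx,ly],[lx,-ly],[-lx,-ly],[-lx,ly]])/2  # TL,TR,BR,BL in image: +x up,+y left
    w=px2w("top",f(px),z)[:,:2]
    def res(p):
        c,s=np.cos(p[2]),np.sin(p[2]);return (m@np.array([[c,s],[-s,c]])+p[:2]-w).ravel()
    q=least_squares(res,[*w.mean(0),0]);print(q.x[:2].round(1),"yaw",np.degrees(q.x[2]).round(2),"res",q.fun.round(1));return q.x
if __name__=="__main__":
    B=rect([(401,285),(521,283),(533,471),(409,473)],70,170,110)
    D=rect([(54,20),(258,27),(253,153),(48,149)],164,110,170)
    far=px2w("top",f([(167,243),(229,245)]),30);near=px2w("top",f([(144,514),(210,517)]),30)
    print("tube",far.round(),near.round())
    print("door",px2w("top",f([(45,155),(17,353)]),160).round())
    print("pen",px2w("top",f([(78,422),(30,568)]),5).round())
    print("fig head",px2w("top",f([(358,130)]),100).round(),"foot",px2w("top",f([(343,170)]),0).round())
    im=cv2.imread("pics/scene0.png")
    def dot(P,col):
        for p in w2px("scene",P):cv2.circle(im,tuple(int(round(v*8)) for v in p),12,col,-1,shift=3)
    for q,lx,ly,z in((B,170,110,70),(D,110,170,164)):
        c,s=np.cos(q[2]),np.sin(q[2])
        for zz in(0,z):dot([[q[0]+c*a*lx/2-s*b*ly/2,q[1]+s*a*lx/2+c*b*ly/2,zz] for a in(1,-1) for b in(1,-1)],(0,0,255))
    m=(far.mean(0),near.mean(0))
    dot([[*p[:2],60] for p in m],(255,0,0)); dot([px2w("top",f([(45,155)]),160)[0],px2w("top",f([(17,353)]),160)[0]],(0,255,0))
    cv2.imwrite("pics/ov.png",cv2.resize(im[120:360,190:490],None,fx=2.4,fy=2.4))
E
python3 fit.py
```

```text
[ 498.7 -226.4] yaw 2.05 res [ 2.4  1.9  2.5 -1.8 -2.3 -1.5 -2.6  1.4]
[721.2  47.7] yaw -0.61 res [ 0.   1.2  0.9 -0.6 -1.3 -2.3  0.4  1.8]
tube [[623.  39.  30.]
 [622. -19.  30.]] [[375.  53.  30.]
 [374.  -6.  30.]]
door [[663. 134. 160.]
 [500. 150. 160.]]
pen [[458. 118.   5.]
 [325. 157.   5.]]
fig head [[ 710. -128.  100.]] foot [[ 706. -128.   -0.]]
```

View pics/ov.png

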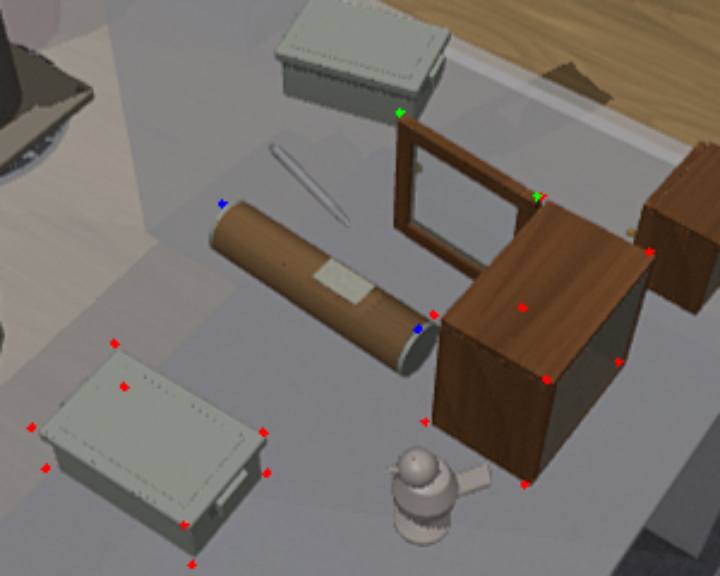

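```bash
cat > plan.py <<'E'
# tool-down planner: commanded pose x,y,z,yaw in cmd.json; waypoints (x,y,z,yaw,rows,grip) -> printable calls of <=5 rows
import json,os,numpy as np
def plan(wps,save=True):
    p=np.array(json.load(open("cmd.json")) if os.path.exists("cmd.json") else [151.209,580.639,250.292,165.401])
    rows=[];a=p.copy()
    for *w,n,g in wps:
        w=np.array(w,float);rows+=[(a+(w-a)*(i+1)/n,g) for i in range(n)];a=w
    for k in range(0,len(rows),5):
        c,s=np.cos(np.radians(p[3])),np.sin(np.radians(p[3]));M=np.array([[c,s,0],[s,-c,0],[0,0,-1]]);out=[]
        for q,g in rows[k:k+5]:
            d=np.round(M@(q[:3]-p[:3]),1);t=round(p[3]-q[3],1);out.append([g,*d.tolist(),0,0,t])
        print(json.dumps([out]).replace(" ",""))
        p=np.r_[p[:3]+M.T@d,p[3]-t]
    if save:json.dump(p.tolist(),open("cmd.json","w"))
    print(p.round(2))
E
python3 -c "
from plan import plan
plan([(500,28,200,86.9,13,85),(500,28,100,86.9,2,85)])"
```

```text
[[[85,-36.7,-34.4,3.9,0,0,6.0],[85,-73.4,-68.8,7.7,0,0,12.1],[85,-110.0,-103.1,11.6,0,0,18.1],[85,-146.7,-137.5,15.5,0,0,24.2],[85,-183.4,-171.9,19.3,0,0,30.2]]]
[[[85,-49.0,-11.2,3.9,0,0,6.0],[85,-98.0,-22.5,7.8,0,0,12.1],[85,-147.0,-33.8,11.6,0,0,18.1],[85,-196.0,-45.0,15.5,0,0,24.1],[85,-244.9,-56.3,19.4,0,0,30.2]]]
[[[85,-48.0,14.9,3.9,0,0,6.0],[85,-96.0,29.9,7.7,0,0,12.1],[85,-144.0,44.8,11.6,0,0,18.1],[85,-144.0,44.8,61.6,0,0,18.1],[85,-144.0,44.8,111.6,0,0,18.1]]]
[500.01  28.05  99.99  86.9 ]
```

Emit:
{"fn": "carry_out", "kwargs": {
  "commands": [
    [[85, -36.7, -34.4, 3.9, 0, 0, 6.0], [85, -73.4, -68.8, 7.7, 0, 0, 12.1], [85, -110.0, -103.1, 11.6, 0, 0, 18.1], [85, -146.7, -137.5, 15.5, 0, 0, 24.2], [85, -183.4, -171.9, 19.3, 0, 0, 30.2]]
  ]
}}

```text
time: 0.72
tool_pos: [285.8, 366.5, 230.5]
tcp_rot: [-180.0, 0.0, 135.0]
ft_force: [-0.4, -0.0, 0.0]
finger_gap: 85.1
```

Emit:
{"fn": "carry_out", "kwargs": {
  "commands": [
    [[85, -49.0, -11.2, 3.9, 0, 0, 6.0], [85, -98.0, -22.5, 7.8, 0, 0, 12.1], [85, -147.0, -33.8, 11.6, 0, 0, 18.1], [85, -196.0, -45.0, 15.5, 0, 0, 24.1], [85, -244.9, -56.3, 19.4, 0, 0, 30.2]]
  ]
}}

```text
time: 1.35
tool_pos: [419.9, 154.0, 211.3]
tcp_rot: [-180.0, -0.0, 104.8]
ft_force: [0.9, 1.1, -0.0]
finger_gap: 84.9
```

Emit:
{"fn": "carry_out", "kwargs": {
  "commands": [
    [[85, -48.0, 14.9, 3.9, 0, 0, 6.0], [85, -96.0, 29.9, 7.7, 0, 0, 12.1], [85, -144.0, 44.8, 11.6, 0, 0, 18.1], [85, -144.0, 44.8, 61.6, 0, 0, 18.1], [85, -144.0, 44.8, 111.6, 0, 0, 18.1]]
  ]
}}

```text
time: 1.98
tool_pos: [500.5, 27.2, 99.0]
tcp_rot: [179.9, -0.0, 86.8]
ft_force: [-0.4, -0.2, 0.3]
finger_gap: 85.0
```

Run:
```python
from h import *
s=r.sense();print({k:np.round(s[k],1) for k in("time","tool_pos","tcp_rot","ft_force","finger_gap")})
c=viewer.calibration("wrist");print(c["camera_matrix"]);np.save("wc0.npy",np.r_[np.ravel(c["rvec"]),np.ravel(c["tvec"]),np.ravel(c["camera_matrix"])])
cv2.imwrite("pics/w1.png",cv2.cvtColor(viewer.snapshot("wrist"),cv2.COLOR_RGB2BGR))
```

```text
{'time': np.float64(2.0), 'tool_pos': array([500.5,  27.2,  99. ]), 'tcp_rot': array([179.9,  -0. ,  86.8]), 'ft_force': array([-0.4, -0.2,  0.3]), 'finger_gap': np.float64(85.0)}
[[371.64829954   0.         315.54479796]
 [  0.         371.64829954 245.69886699]
 [  0.           0.           1.        ]]
```

View pics/w1.png

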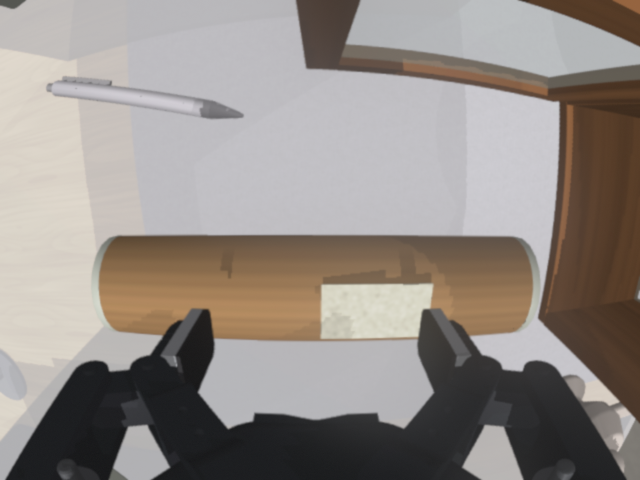

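The wrist view shows the tube horizontal, with its edges at rows 236 and 340 and its ends at columns 93 and 540. The fingertips are near (200,315) and (435,315). I'll locate the axis from the tangent rays.

```bash
cat >> h.py <<'E'
def wray(px,w):
    R=cv2.Rodrigues(w[:3])[0];C=-R.T@w[3:6];K=w[6:].reshape(3,3)
    d=np.atleast_2d(np.array(px,float))-K[:2,2];rr=np.linalg.norm(d,axis=1)+1e-9;th=rr/K[0,0]
    v=np.c_[d/rr[:,None]*np.sin(th)[:,None],np.cos(th)];return C,v@R
def wtube(up,lo,w):
    # axis points z=30: bisect unit tangent rays of upper/lower edges taken at similar columns
    C,a=wray(up,w);_,b=wray(lo,w);m=a/np.linalg.norm(a[:,1:],axis=1)[:,None]+b/np.linalg.norm(b[:,1:],axis=1)[:,None]
    return C+m*((30-C[2])/m[:,2])[:,None]
def wpt(px,z,w):
    C,v=wray(px,w);return C+v*((z-C[2])/v[:,2])[:,None]
E
python3 - <<'E'
from h import *
w=np.load("wc0.npy");print(wray([[315,245]],w))
print(wtube([(140,236),(320,236),(500,236)],[(140,330),(320,340),(500,337)],w).round(1))
print("ends",wpt([(93,285),(540,285)],30,w).round(), "pen tip",wpt([(243,115)],6,w).round(),"door bottom free",wpt([(307,67)],4,w).round())
E
```

```text
(array([504.74902447, 101.79885469, 221.36962475]), array([[-0.01734923, -0.29393209, -0.95566884]]))
[[393.4  24.8  30. ]
 [502.7  17.6  30. ]
 [613.9  10.2  30. ]]
ends [[358.  24.  30.]
 [644.   8.  30.]] pen tip [[464. 116.   6.]] door bottom free [[502. 142.   4.]]
```

Emit:
{"fn": "carry_out", "kwargs": {
  "commands": [
    [[85, 0, 0, 10, 0, 0, 0], [85, 0, 0, 19, 0, 0, 0], [85, 0, 0, 19, 0, 0, 0]]
  ]
}}

```text
time: 2.4
tool_pos: [500.8, 28.2, 82.1]
tcp_rot: [179.9, 0.0, 86.9]
ft_force: [-0.2, 0.9, 0.8]
finger_gap: 84.9
```

Emit:
{"fn": "carry_out", "kwargs": {
  "commands": [
    [[85, 0, 0, 1, 0, 0, 0], [85, 0, 0, 2, 0, 0, 0]]
  ]
}}

```text
time: 2.65
tool_pos: [500.7, 28.1, 79.9]
tcp_rot: [179.9, 0.0, 86.9]
ft_force: [0.2, 0.1, -0.1]
finger_gap: 85.1
```

Emit:
{"fn": "carry_out", "kwargs": {
  "commands": [
    [[85, 0, 0, 1, 0, 0, 0], [85, 0, 0, 2, 0, 0, 0]]
  ]
}}

```text
time: 2.9
tool_pos: [500.1, 28.0, 77.0]
tcp_rot: [180.0, 0.0, 86.9]
ft_force: [-1.0, -0.2, -0.3]
finger_gap: 84.8
```

Emit:
{"fn": "carry_out", "kwargs": {
  "commands": [
    [[85, 0, 0, 2, 0, 0, 0], [85, 0, 0, 4, 0, 0, 0]]
  ]
}}

```text
time: 3.15
tool_pos: [499.9, 28.0, 72.8]
tcp_rot: [-180.0, -0.0, 86.9]
ft_force: [-0.1, 0.4, 0.2]
finger_gap: 84.7
```

Emit:
{"fn": "carry_out", "kwargs": {
  "commands": [
    [[85, 0, 0, 1, 0, 0, 0], [85, 0, 0, 2, 0, 0, 0]]
  ]
}}

```text
time: 3.4
tool_pos: [500.0, 28.1, 70.9]
tcp_rot: [-180.0, -0.0, 86.9]
ft_force: [-0.0, -0.7, -0.8]
finger_gap: 84.9
```

Emit:
{"fn": "carry_out", "kwargs": {
  "commands": [
    [[85, 0, 0, 1, 0, 0, 0], [85, 0, 0, 2, 0, 0, 0]]
  ]
}}

```text
time: 3.65
tool_pos: [500.0, 28.1, 69.0]
tcp_rot: [180.0, 0.0, 86.9]
ft_force: [0.8, 0.4, 0.2]
finger_gap: 85.1
```

Emit:
{"fn": "carry_out", "kwargs": {
  "commands": [
    [[85, 0, 0, 1.5, 0, 0, 0], [85, 0, 0, 1.5, 0, 0, 0]]
  ]
}}

```text
time: 3.9
tool_pos: [499.9, 28.1, 67.3]
tcp_rot: [-180.0, 0.0, 86.9]
ft_force: [-0.8, 0.7, -0.5]
finger_gap: 85.0
```

Emit:
{"fn": "carry_out", "kwargs": {
  "commands": [
    [[85, 0, 0, 1, 0, 0, 0], [85, 0, 0, 1, 0, 0, 0]]
  ]
}}

```text
time: 4.15
tool_pos: [500.0, 28.1, 66.4]
tcp_rot: [-180.0, -0.0, 86.9]
ft_force: [-0.6, -0.1, -0.3]
finger_gap: 84.8
```

Emit:
{"fn": "carry_out", "kwargs": {
  "commands": [
    [[85, 0, 0, 1, 0, 0, 0], [85, 0, 0, 1, 0, 0, 0]]
  ]
}}

```text
time: 4.4
tool_pos: [500.2, 28.1, 65.8]
tcp_rot: [180.0, 0.0, 86.9]
ft_force: [-1.6, 0.1, 4.3]
finger_gap: 85.3
```

Emit:
{"fn": "carry_out", "kwargs": {
  "commands": [
    [[85, -2, 0, 0.6, 0, 0, 0], [85, -7, 0, 0.7, 0, 0, 0], [85, -13, 0, 0.7, 0, 0, 0], [85, -19, 0, 0.7, 0, 0, 0], [85, -25, 0, 0.7, 0, 0, 0]]
  ]
}}

```text
time: 5.03
tool_pos: [498.8, 2.9, 65.8]
tcp_rot: [180.0, -0.0, 86.9]
ft_force: [-5.7, 0.6, 12.1]
finger_gap: 85.0
```

Emit:
{"fn": "carry_out", "kwargs": {
  "commands": [
    [[85, -6, 0, 0, 0, 0, 0], [85, -11, 0, 0, 0, 0, 0], [85, -14, 0, 0, 0, 0, 0], [85, -15, 0, 0, 0, 0, 0], [85, -15, 0, 0, 0, 0, 0]]
  ]
}}

```text
time: 5.65
tool_pos: [497.9, -12.2, 65.5]
tcp_rot: [180.0, 0.0, 86.9]
ft_force: [-4.6, 0.4, 10.2]
finger_gap: 84.9
```

```bash
cat > look.py <<'E'
from h import *
def look(name):
    s=r.sense();c=viewer.calibration("wrist");w=np.r_[np.ravel(c["rvec"]),np.ravel(c["tvec"]),np.ravel(c["camera_matrix"])]
    im=cv2.cvtColor(viewer.snapshot("wrist"),cv2.COLOR_RGB2BGR);cv2.imwrite(f"pics/{name}.png",im);np.save(f"pics/{name}.npy",w)
    print("t",s["time"],s["tool_pos"].round(1),s["tcp_rot"].round(1),s["ft_force"].round(1))
    h=cv2.cvtColor(im,cv2.COLOR_BGR2HSV);b=((h[...,0]>8)&(h[...,0]<22)&(h[...,1]>90)&(h[...,2]>70))
    up,lo=[],[]
    for x in range(240,410,10):   # columns between the fingers, longest brown/label run
        col=b[:,x].astype(np.uint8);lab=(h[:,x,1]<60)&(h[:,x,2]>170)
        n,l,st,_=cv2.connectedComponentsWithStats(col[:,None]);
        if n<2:continue
        st=st[1:];k=st[:,4].argmax();up.append((x,st[k,1]));lo.append((x,st[k,1]+st[k,3]))
    return w,up,lo
E
python3 - <<'E'
from look import *
w,up,lo=look("w2");print(up[::3],lo[::3])
P=wtube(up,lo,w);print(P[::2].round(1))
E
```

```text
t 5.65 [497.9 -12.2  65.5] [180.    0.   86.9] [-4.6  0.4 10.2]
[(240, np.int32(225)), (270, np.int32(229)), (300, np.int32(235)), (330, np.int32(235)), (360, np.int32(236)), (390, np.int32(235))] [(240, np.int32(341)), (270, np.int32(342)), (300, np.int32(343)), (330, np.int32(325)), (360, np.int32(324)), (390, np.int32(321))]
[[462.9  -2.9  30. ]
 [472.3  -4.5  30. ]
 [481.8  -5.2  30. ]
 [491.   -7.1  30. ]
 [500.4  -7.8  30. ]
 [509.8  -3.6  30. ]
 [519.1  -4.1  30. ]
 [528.6  -4.7  30. ]
 [538.1  -4.3  30. ]]
```

Emit:
{"fn": "carry_out", "kwargs": {
  "commands": [
    [[85, 0, 0, -5, 0, 0, 0], [85, 4, 0, -10, 0, 0, 0.7], [85, 14, 0, -10, 0, 0, 0.7], [85, 20, 0, -8, 0, 0, 0.7], [85, 20, 0, -2, 0, 0, 0.7]]
  ]
}}

```text
time: 6.32
tool_pos: [499.0, 8.8, 66.6]
tcp_rot: [180.0, 0.0, 86.3]
ft_force: [0.3, -0.1, -0.6]
finger_gap: 85.4
```

Emit:
{"fn": "carry_out", "kwargs": {
  "commands": [
    [[85, 0, 0, 1.5, 0, 0, 0], [85, 0, 0, 2, 0, 0, 0], [85, -4, 0, 2, 0, 0, 0], [85, -10, 0, 2, 0, 0, 0], [85, -16, 0, 2, 0, 0, 0]]
  ]
}}

```text
time: 6.95
tool_pos: [498.1, -8.2, 65.8]
tcp_rot: [180.0, 0.0, 86.2]
ft_force: [-5.7, 0.1, 14.8]
finger_gap: 85.4
```

Emit:
{"fn": "carry_out", "kwargs": {
  "commands": [
    [[85, -7, 0, 0, 0, 0, 0], [85, -14, 0, 0, 0, 0, 0], [85, -20, 0, 0, 0, 0, 0], [85, -24, 0, 0, 0, 0, 0], [85, -24, 0, 0, 0, 0, 0]]
  ]
}}

```text
time: 7.58
tool_pos: [496.6, -32.5, 65.6]
tcp_rot: [180.0, 0.0, 86.2]
ft_force: [-3.8, -1.3, 11.7]
finger_gap: 85.3
```

Emit:
{"fn": "carry_out", "kwargs": {
  "commands": [
    [[85, 0, 0, -5, 0, 0, 0], [85, 4, 0, -10, 0, 0, 0], [85, 14, 0, -10, 0, 0, 0], [85, 20, 0, -8, 0, 0, 0], [85, 20, 0, -2, 0, 0, 0]]
  ]
}}

```text
time: 8.2
tool_pos: [497.7, -11.2, 66.5]
tcp_rot: [180.0, -0.0, 86.3]
ft_force: [0.3, 0.3, 0.1]
finger_gap: 85.2
```

Emit:
{"fn": "carry_out", "kwargs": {
  "commands": [
    [[85, 0, 0, 1.5, 0, 0, 0], [85, 0, 0, 2, 0, 0, 0], [85, -4, 0, 2, 0, 0, 0], [85, -10, 0, 2, 0, 0, 0], [85, -16, 0, 2, 0, 0, 0]]
  ]
}}

```text
time: 8.82
tool_pos: [496.7, -28.2, 65.8]
tcp_rot: [-180.0, 0.0, 86.2]
ft_force: [-6.7, 0.9, 14.6]
finger_gap: 85.0
```

Emit:
{"fn": "carry_out", "kwargs": {
  "commands": [
    [[85, -7, 0, 0, 0, 0, 0], [85, -14, 0, 0, 0, 0, 0], [85, -20, 0, 0, 0, 0, 0], [85, -24, 0, 0, 0, 0, 0], [85, -24, 0, 0, 0, 0, 0]]
  ]
}}

```text
time: 9.45
tool_pos: [495.3, -52.5, 65.6]
tcp_rot: [180.0, 0.0, 86.2]
ft_force: [-3.8, -0.7, 11.4]
finger_gap: 85.2
```

Run:
```python
from look import *
w,up,lo=look("w3");print(wtube(up,lo,w)[::2].round(1).tolist())
im=cv2.cvtColor(viewer.snapshot("top"),cv2.COLOR_RGB2BGR);cv2.imwrite("pics/top3.png",im)
```

```text
t 9.45 [495.3 -52.5  65.6] [180.    0.   86.2] [-3.8 -0.7 11.4]
[[460.2, -43.8, 30.0], [469.7, -44.8, 30.0], [479.2, -45.5, 30.0], [488.5, -46.6, 30.0], [497.8, -47.2, 30.0], [507.2, -47.8, 30.0], [516.6, -48.2, 30.0], [526.1, -49.0, 30.0], [535.8, -50.0, 30.0]]
```

View pics/w3.png

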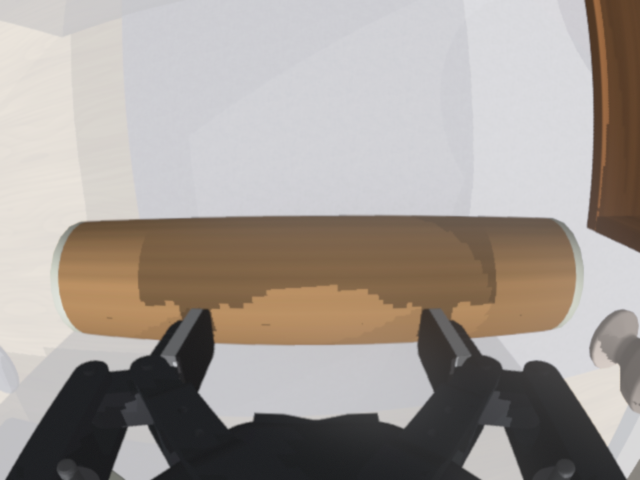

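Strokes work without slip: the tube axis is now near y≈-45, its far end is clear of the display box, and the figurine is undisturbed. Three more identical strokes next, then a retreat and a top view.

Emit:
{"fn": "carry_out", "kwargs": {
  "commands": [
    [[85, 0, 0, -5, 0, 0, 0], [85, 4, 0, -10, 0, 0, 0], [85, 14, 0, -10, 0, 0, 0], [85, 20, 0, -8, 0, 0, 0], [85, 20, 0, -2, 0, 0, 0]]
  ]
}}

```text
time: 10.18
tool_pos: [496.4, -31.1, 66.5]
tcp_rot: [180.0, -0.0, 86.3]
ft_force: [-0.0, -0.2, 0.2]
finger_gap: 85.2
```

Emit:
{"fn": "carry_out", "kwargs": {
  "commands": [
    [[85, 0, 0, 1.5, 0, 0, 0], [85, 0, 0, 2, 0, 0, 0], [85, -4, 0, 2, 0, 0, 0], [85, -10, 0, 2, 0, 0, 0], [85, -16, 0, 2, 0, 0, 0]]
  ]
}}

```text
time: 10.8
tool_pos: [495.4, -48.2, 65.8]
tcp_rot: [-180.0, 0.0, 86.2]
ft_force: [-6.6, 0.3, 15.0]
finger_gap: 85.2
```

Emit:
{"fn": "carry_out", "kwargs": {
  "commands": [
    [[85, -7, 0, 0, 0, 0, 0], [85, -14, 0, 0, 0, 0, 0], [85, -20, 0, 0, 0, 0, 0], [85, -24, 0, 0, 0, 0, 0], [85, -24, 0, 0, 0, 0, 0]]
  ]
}}

```text
time: 11.42
tool_pos: [493.9, -72.5, 65.6]
tcp_rot: [180.0, 0.0, 86.2]
ft_force: [-4.7, -0.2, 12.4]
finger_gap: 85.5
```

Emit:
{"fn": "carry_out", "kwargs": {
  "commands": [
    [[85, 0, 0, -5, 0, 0, 0], [85, 4, 0, -10, 0, 0, 0], [85, 14, 0, -10, 0, 0, 0], [85, 20, 0, -8, 0, 0, 0], [85, 20, 0, -2, 0, 0, 0]]
  ]
}}

```text
time: 12.05
tool_pos: [495.0, -51.0, 66.5]
tcp_rot: [180.0, -0.0, 86.3]
ft_force: [-0.4, 0.5, -0.2]
finger_gap: 85.1
```

Emit:
{"fn": "carry_out", "kwargs": {
  "commands": [
    [[85, 0, 0, 1.5, 0, 0, 0], [85, 0, 0, 2, 0, 0, 0], [85, -4, 0, 2, 0, 0, 0], [85, -10, 0, 2, 0, 0, 0], [85, -16, 0, 2, 0, 0, 0]]
  ]
}}

```text
time: 12.68
tool_pos: [494.0, -68.2, 65.8]
tcp_rot: [-180.0, 0.0, 86.2]
ft_force: [-5.7, -0.3, 13.5]
finger_gap: 85.0
```

Emit:
{"fn": "carry_out", "kwargs": {
  "commands": [
    [[85, -7, 0, 0, 0, 0, 0], [85, -14, 0, 0, 0, 0, 0], [85, -20, 0, 0, 0, 0, 0], [85, -24, 0, 0, 0, 0, 0], [85, -24, 0, 0, 0, 0, 0]]
  ]
}}

```text
time: 13.3
tool_pos: [492.6, -92.5, 65.7]
tcp_rot: [180.0, 0.0, 86.2]
ft_force: [-4.2, -0.6, 12.0]
finger_gap: 84.8
```

Emit:
{"fn": "carry_out", "kwargs": {
  "commands": [
    [[85, 0, 0, -5, 0, 0, 0], [85, 4, 0, -10, 0, 0, 0], [85, 14, 0, -10, 0, 0, 0], [85, 20, 0, -8, 0, 0, 0], [85, 20, 0, -2, 0, 0, 0]]
  ]
}}

```text
time: 13.92
tool_pos: [493.7, -71.0, 66.5]
tcp_rot: [180.0, 0.0, 86.3]
ft_force: [-0.8, -0.9, -0.4]
finger_gap: 84.7
```

Emit:
{"fn": "carry_out", "kwargs": {
  "commands": [
    [[85, 0, 0, 1.5, 0, 0, 0], [85, 0, 0, 2, 0, 0, 0], [85, -4, 0, 2, 0, 0, 0], [85, -10, 0, 2, 0, 0, 0], [85, -16, 0, 2, 0, 0, 0]]
  ]
}}

```text
time: 14.55
tool_pos: [492.7, -88.2, 65.8]
tcp_rot: [-180.0, 0.0, 86.2]
ft_force: [-7.0, 0.0, 14.2]
finger_gap: 85.1
```

Emit:
{"fn": "carry_out", "kwargs": {
  "commands": [
    [[85, -7, 0, 0, 0, 0, 0], [85, -14, 0, 0, 0, 0, 0], [85, -20, 0, 0, 0, 0, 0], [85, -24, 0, 0, 0, 0, 0], [85, -24, 0, 0, 0, 0, 0]]
  ]
}}

```text
time: 15.18
tool_pos: [491.2, -112.5, 65.7]
tcp_rot: [180.0, 0.0, 86.2]
ft_force: [-5.0, -0.0, 12.4]
finger_gap: 85.1
```

Emit:
{"fn": "carry_out", "kwargs": {
  "commands": [
    [[85, 0, 0, -20, 0, 0, 0], [85, 20, 0, -60, 0, 0, 0], [85, 70, 0, -90, 0, 0, 0], [85, 125, 0, -110, 0, 0, 0], [85, 185, 0, -110, 0, 0, 0]]
  ]
}}

```text
time: 15.8
tool_pos: [504.6, 74.1, 176.9]
tcp_rot: [179.8, -0.0, 86.1]
ft_force: [0.8, -0.1, -0.3]
finger_gap: 85.4
```

Run:
```python
from look import *
look("w4")
im=cv2.cvtColor(viewer.snapshot("top"),cv2.COLOR_RGB2BGR);cv2.imwrite("pics/top4.png",im)
crop("pics/top4.png","pics/c4.png",222,90,462,345,2.3)
```

```text
t 15.8 [504.6  74.1 176.9] [179.8  -0.   86.1] [ 0.8 -0.1 -0.3]
```

View pics/c4.png

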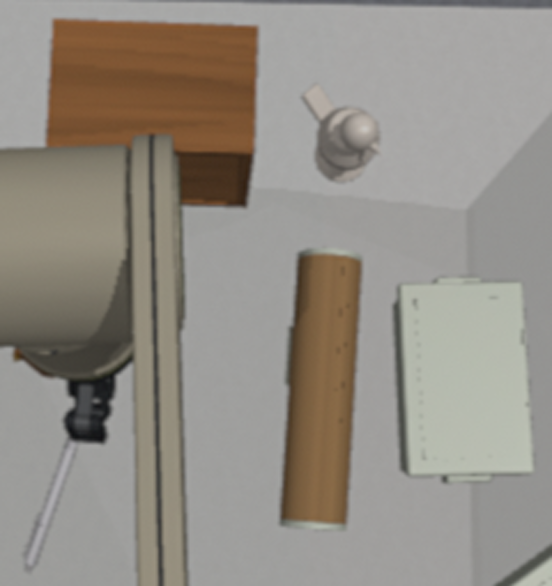

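Run:
```python
from fit import *
def tube(fe,ne):
    # fit axis (z=30) from silhouette points: tangent rays in cross-section => project model sides at +-30 perpendicular to view
    K,R,t=cam("top");C=-R.T@t
    px=f(fe+ne);obs=px
    def res(p):
        u=np.array([np.cos(p[2]),np.sin(p[2]),0]);o=np.array([p[0],p[1],30.]);out=[]
        for k,(q,sx,sy) in enumerate(zip(obs,(1,1,-1,-1),(1,-1,1,-1))):
            # ray distance to axis should be 30 on side sy
            d=R.T@np.linalg.inv(K)@np.r_[q,1];n=np.cross(d,u);n/=np.linalg.norm(n)
            out.append(abs(n@(o-C))-30)
        return out
    m=px2w("top",px,30)
    # mid ray fit: least squares over offset/yaw, x fixed
    q=least_squares(lambda a:res([m[:,0].mean(),a[0],a[1]]),[m[:,1].mean(),0]);return m,m[:,0].mean(),q
for nm,fe,ne in (("start",[(167,243),(229,245)],[(144,514),(210,517)]),("now",[(300,249),(361,254)],[(281,524),(346,527)])):
    m,x,q=tube(fe,ne);print(nm,m[:,:2].round(1).tolist(),x.round(1),q.x[0].round(1),np.degrees(q.x[1]).round(2),q.fun.round(1))
B=rect([(401,285),(521,283),(533,471),(409,473)],70,170,110)
cy,sy=np.cos(B[2]),np.sin(B[2])
for bx in(-85,0,85):
    P=np.array([B[0]+cy*bx-sy*55,B[1]+sy*bx+cy*55]);ya=q.x[0]+np.tan(q.x[1])*(P[0]-x);print(bx,P.round(1),"gap",(ya-30-P[1]).round(1))
print(px2w("top",f([(401,285),(409,473)]),70).round(1))
```

```text
start [[623.1, 38.6], [622.3, -18.7], [375.3, 53.4], [373.6, -5.5]] 498.6 16.9 -3.21 [-1.4 -1.4 -0.6 -0.6]
now [[619.7, -84.4], [616.1, -140.8], [368.6, -68.8], [367.0, -126.8]] 492.9 -105.1 -3.38 [-1.9 -1.9 -1.2 -1.2]
[ 498.7 -226.4] yaw 2.05 res [ 2.4  1.9  2.5 -1.8 -2.3 -1.5 -2.6  1.4]
-85 [ 411.8 -174.5] gap 44.2
0 [ 496.8 -171.4] gap 36.1
85 [ 581.7 -168.4] gap 28.0
[[ 579.3 -170.3   70. ]
 [ 414.5 -175.9   70. ]]
```

Top view: the tube is now at x 493, y -105, and the box edge at about y -172, so the mid gap is about 37 mm with a yaw difference of about 5.4°. The last stroke rolls the tube 17 mm more (34 mm at the fingertips), with a gentle 5° yaw to square it up.

Emit:
{"fn": "carry_out", "kwargs": {
  "commands": [
    [[85, -50, 0, 0, 0, 0, 0], [85, -100, 0, 10, 0, 0, 0], [85, -150, 0, 50, 0, 0, 0], [85, -167, 0, 90, 0, 0, 0], [85, -167, 0, 106, 0, 0, 0]]
  ]
}}

```text
time: 16.52
tool_pos: [489.7, -94.8, 65.6]
tcp_rot: [-179.7, -0.0, 86.0]
ft_force: [-2.0, 1.2, 20.1]
finger_gap: 85.0
```

Emit:
{"fn": "carry_out", "kwargs": {
  "commands": [
    [[85, 0, 0, 2, 0, 0, 0], [85, 0, 0, 4.2, 0, 0, 0], [85, -3, 0, 4.2, 0, 0, -0.4], [85, -8, 0, 4.2, 0, 0, -1.2], [85, -13, 0, 4.2, 0, 0, -2]]
  ]
}}

```text
time: 17.15
tool_pos: [492.0, -106.3, 65.9]
tcp_rot: [179.9, 0.0, 88.3]
ft_force: [-3.4, 0.5, 6.9]
finger_gap: 85.4
```

Emit:
{"fn": "carry_out", "kwargs": {
  "commands": [
    [[85, -6, 0, 0, 0, 0, -0.8], [85, -12, 0, 0, 0, 0, -1.6], [85, -17, 0, 0, 0, 0, -2.4], [85, -21, 0, 0, 0, 0, -3], [85, -21, 0, 0, 0, 0, -3]]
  ]
}}

```text
time: 17.77
tool_pos: [491.5, -127.6, 65.8]
tcp_rot: [179.9, 0.0, 91.2]
ft_force: [-2.0, 0.0, 6.9]
finger_gap: 85.2
```

Emit:
{"fn": "carry_out", "kwargs": {
  "commands": [
    [[85, 0, 0, -20, 0, 0, 0], [85, 20, 0, -60, 0, 0, 0], [85, 70, 0, -90, 0, 0, 0], [85, 125, 0, -110, 0, 0, 0], [85, 185, 0, -110, 0, 0, 0]]
  ]
}}

```text
time: 18.4
tool_pos: [488.2, 59.3, 177.5]
tcp_rot: [179.7, -0.0, 91.2]
ft_force: [1.5, -0.6, 0.3]
finger_gap: 84.6
```

Run:
```python
from look import *
look("w5")
im=cv2.cvtColor(viewer.snapshot("top"),cv2.COLOR_RGB2BGR);cv2.imwrite("pics/top5.png",im)
crop("pics/top5.png","pics/c5.png",222,90,462,345,2.3)
```

```text
t 18.4 [488.2  59.3 177.5] [179.7  -0.   91.2] [ 1.5 -0.6  0.3]
```

View pics/c5.png

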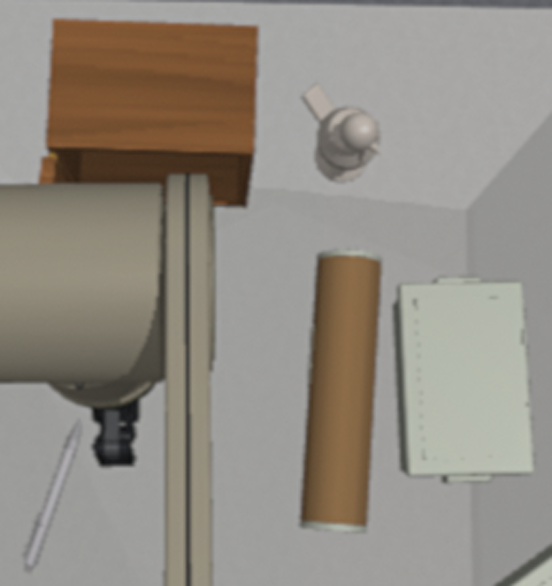

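Run:
```python
from fit import *
m=px2w("top",f([(319,252),(381,257),(302,526),(367,529)]),30);F=(m[0]+m[1])/2;N=(m[2]+m[3])/2
e=px2w("top",f([(401,285),(409,473)]),70)
print(F.round(1),N.round(1),"yaw",np.degrees(np.arctan2(F[1]-N[1],F[0]-N[0])).round(2))
for x in(415,497,580):
    ya=np.interp(x,[N[0],F[0]],[N[1],F[1]]);eb=np.interp(x,[e[1,0],e[0,0]],[e[1,1],e[0,1]]);print(x,"gap",(ya-30-eb).round(1))
# automatic sub-pixel silhouette edges in the top image
im=cv2.imread("pics/top5.png").astype(float)
for v in (215,235,255,275,290):
    row=im[v,330:430].mean(1) if 0 else im[v,330:430];s=row[:,0]-row[:,2];print(v,np.round(s[15:80:1]).astype(int).tolist() if v==255 else "", "tube px",[330+float(np.interp(25,[-s[i],-s[i+1]] if -s[i]<-s[i+1] else [-s[i+1],-s[i]],[i,i+1] if -s[i]<-s[i+1] else [i+1,i])) for i in range(99) if (-s[i]-25)*(-s[i+1]-25)<0])
```

```text
[ 615.4 -130.6   30. ] [ 366.4 -116.5   30. ] yaw -3.24
415 gap 26.6
497 gap 19.2
580 gap 11.7
215  tube px [359.44444444444446, 386.47826086956525]
235  tube px [358.2142857142857, 385.4583333333333]
255 [-1, -1, -2, -2, -2, -3, -1, -1, -2, -2, -3, -12, -28, -40, -44, -47, -49, -52, -55, -57, -59, -61, -63, -64, -66, -66, -67, -66, -66, -66, -66, -65, -65, -65, -61, -58, -56, -56, -51, -30, -10, -3, -3, -2, -2, -3, -3, -3, -2, -3, -4, -4, -5, -6, -7, -7, -8, -8, -8, -7, -7, -8, -8, -8, -7] tube px [356.8125, 384.25]
275  tube px [355.42105263157896, 383.15]
290  tube px [354.4736842105263, 382.27777777777777]
```

The gap reads 19 mm at the middle but 12 to 27 mm along the box, because the 5° twist didn't take. I'll roll back about 3 mm so the whole side lies nearer 2 cm.

Emit:
{"fn": "carry_out", "kwargs": {
  "commands": [
    [[85, -60, 0, 0, 0, 0, 0], [85, -120, 0, 20, 0, 0, 0], [85, -170, 0, 60, 0, 0, 0], [85, -185, 0, 90, 0, 0, 0], [85, -185, 0, 102, 0, 0, 0]]
  ]
}}

```text
time: 19.12
tool_pos: [489.1, -128.3, 70.4]
tcp_rot: [-179.8, -0.1, 91.1]
ft_force: [0.6, 0.3, 0.4]
finger_gap: 85.2
```

Emit:
{"fn": "carry_out", "kwargs": {
  "commands": [
    [[85, 0, 0, 3, 0, 0, 0], [85, 0, 0, 6, 0, 0, 0], [85, 0, 0, 8.2, 0, 0, 0], [85, 0, 0, 8.2, 0, 0, 0], [85, 1, 0, 8.2, 0, 0, 0]]
  ]
}}

```text
time: 19.75
tool_pos: [491.7, -126.7, 65.8]
tcp_rot: [179.9, 0.1, 91.2]
ft_force: [-0.6, -0.5, 6.3]
finger_gap: 85.3
```

Emit:
{"fn": "carry_out", "kwargs": {
  "commands": [
    [[85, 2, 0, 0, 0, 0, 0], [85, 4, 0, 0, 0, 0, 0], [85, 5, 0, 0, 0, 0, 0], [85, 5, 0, 0, 0, 0, 0], [85, 5, 0, -4, 0, 0, 0]]
  ]
}}

```text
time: 20.38
tool_pos: [490.8, -121.4, 68.9]
tcp_rot: [180.0, 0.0, 91.2]
ft_force: [-0.1, -0.0, 0.1]
finger_gap: 85.1
```

Emit:
{"fn": "carry_out", "kwargs": {
  "commands": [
    [[85, 0, 0, -20, 0, 0, 0], [40, 0, 0, -60, 0, 0, 0], [0, 20, 0, -110, 0, 0, 0], [0, 70, 0, -150, 0, 0, 0], [0, 125, 0, -170, 0, 0, 0]]
  ]
}}

```text
time: 21.0
tool_pos: [488.7, 4.1, 241.6]
tcp_rot: [179.8, 0.0, 91.1]
ft_force: [1.6, 0.3, -1.5]
finger_gap: 11.6
```

Run:
```python
from look import *
look("w6")
im=cv2.cvtColor(viewer.snapshot("top"),cv2.COLOR_RGB2BGR);cv2.imwrite("pics/top6.png",im)
for v in (215,235,255,275,290):
    s=im[v,330:430].astype(float);s=s[:,2]-s[:,0];k=np.where((s[:-1]-25)*(s[1:]-25)<0)[0];print(v,[round(330+i+(25-s[i])/(s[i+1]-s[i]),1) for i in k])
```

```text
t 21.0 [488.7   4.1 241.6] [179.8   0.   91.1] [ 1.6  0.3 -1.5]
215 [np.float64(377.1), np.float64(385.2)]
235 [np.float64(383.8)]
255 [np.float64(373.3), np.float64(382.8)]
275 [np.float64(371.4), np.float64(381.7)]
290 [np.float64(370.4), np.float64(380.8)]
```

Both tube edges shifted by 1.45 px (about 3 mm), so the mid gap is now about 22 mm and the narrowest about 15 mm. Next is the door: a short hold to settle, then plan the swing on its outer face.

Emit:
{"fn": "carry_out", "kwargs": {
  "commands": [
    [[0, 0, 0, 0, 0, 0, 0], [0, 0, 0, 0, 0, 0, 0], [0, 0, 0, 0, 0, 0, 0]]
  ]
}}

```text
time: 21.48
tool_pos: [487.5, 2.3, 237.4]
tcp_rot: [-179.9, 0.0, 91.1]
ft_force: [-0.1, -0.3, 0.0]
finger_gap: 0.0
```

```bash
cat > door.py <<'E'
from plan import plan
from bench import r
import numpy as np,json
s=r.sense();print(s["tool_pos"].round(1),s["tcp_rot"].round(1),s["finger_gap"].round(1))
json.dump([*s["tool_pos"].tolist(),float(s["tcp_rot"][2])],open("cmd.json","w"))
H=np.array([667,133.]);
def P(th,L,o,z,n):
    t=np.radians(th);p=H+L*np.array([-np.sin(t),-np.cos(t)])+o*np.array([-np.cos(t),np.sin(t)]);return (*p,z,180-th,n,0)
plan([P(95,120,60,240,5),P(95,120,60,134,3),P(95,120,40,134,2)])
print("swing");plan([P(50,120,22,134,10),P(0.6,120,24,134,10)])
E
python3 door.py
```

```text
Traceback (most recent call last):
  File "door.py", line 4, in <module>
    s=r.sense();print(s["tool_pos"].round(1),s["tcp_rot"].round(1),s["finger_gap"].round(1))
                                                                   ^^^^^^^^^^^^^^^^^^^^^
AttributeError: 'float' object has no attribute 'round'
```

```bash
sed -i 's/,s\["finger_gap"\].round(1)//' door.py; sed -i '$d' door.py
cat >> door.py <<'E'
print("swing");plan([P(95-4.72*(i+1),120,max(23,40-3*i),134,1) for i in range(20)])
E
python3 door.py
```

```text
[487.5   2.3 237.4] [-179.9    0.    91.1]
[[[0,39.9,13.8,-0.5,0,0,1.2],[0,79.9,27.6,-1.0,0,0,2.4],[0,119.8,41.4,-1.5,0,0,3.7],[0,159.7,55.2,-2.0,0,0,4.9],[0,199.7,69.0,-2.6,0,0,6.1]]]
[[[0,-0.0,0.0,35.4,0,0,-0.0],[0,-0.0,0.0,70.7,0,0,-0.0],[0,-0.0,0.0,106.0,0,0,-0.0],[0,-10.0,0.0,106.0,0,0,-0.0],[0,-20.0,0.0,106.0,0,0,-0.0]]]
[550.91 183.32 134.05  85.  ]
swing
[[[0,-10.0,-2.8,0.0,0,0,-4.7],[0,-23.2,-4.4,0.0,0,0,-9.4],[0,-36.4,-4.6,0.0,0,0,-14.2],[0,-49.5,-3.5,0.0,0,0,-18.9],[0,-62.4,-1.1,0.0,0,0,-23.6]]]
[[[0,-12.9,-1.7,0.0,0,0,-4.7],[0,-25.0,-2.2,0.0,0,0,-9.4],[0,-35.0,-2.0,0.0,0,0,-14.2],[0,-45.0,-1.0,0.0,0,0,-18.9],[0,-54.9,0.8,0.0,0,0,-23.6]]]
[[[0,-10.0,-1.5,0.0,0,0,-4.7],[0,-20.0,-2.2,0.0,0,0,-9.4],[0,-30.1,-2.0,0.0,0,0,-14.2],[0,-40.1,-1.0,0.0,0,0,-18.9],[0,-50.0,0.8,0.0,0,0,-23.6]]]
[[[0,-10.0,-1.5,0.0,0,0,-4.7],[0,-20.0,-2.1,0.0,0,0,-9.4],[0,-30.1,-2.0,0.0,0,0,-14.2],[0,-40.1,-1.0,0.0,0,0,-18.9],[0,-50.0,0.8,0.0,0,0,-23.6]]]
[642.75  13.21 134.05 179.4 ]
```

Emit:
{"fn": "carry_out", "kwargs": {
  "commands": [
    [[0, 39.9, 13.8, 0, 0, 0, 1.2], [0, 79.9, 27.6, 0, 0, 0, 2.4], [0, 119.8, 41.4, 0, 0, 0, 3.7], [0, 159.7, 55.2, 0, 0, 0, 4.9], [0, 199.7, 69.0, -2, 0, 0, 6.1]]
  ]
}}

```text
time: 22.1
tool_pos: [553.1, 204.6, 239.5]
tcp_rot: [-179.9, 0.0, 85.0]
ft_force: [0.2, 0.5, -0.3]
finger_gap: -0.1
```

Emit:
{"fn": "carry_out", "kwargs": {
  "commands": [
    [[0, 0, 0, 35, 0, 0, 0], [0, 0, 0, 70, 0, 0, 0], [0, 0, 0, 105, 0, 0, 0], [0, -10, 0, 105, 0, 0, 0], [0, -20, 0, 105, 0, 0, 0]]
  ]
}}

```text
time: 22.72
tool_pos: [551.6, 183.3, 136.5]
tcp_rot: [180.0, 0.0, 85.1]
ft_force: [0.2, -0.5, 1.6]
finger_gap: 0.0
```

Emit:
{"fn": "carry_out", "kwargs": {
  "commands": [
    [[0, -10, -2.8, 0, 0, 0, -4.7], [0, -23.2, -4.4, 0, 0, 0, -9.4], [0, -36.4, -4.6, 0, 0, 0, -14.2], [0, -49.5, -3.5, 0, 0, 0, -18.9], [0, -62.4, -1.1, 0, 0, 0, -23.6]]
  ]
}}

```text
time: 23.35
tool_pos: [546.0, 121.3, 138.2]
tcp_rot: [179.8, 0.0, 108.8]
ft_force: [0.0, 0.4, -0.4]
finger_gap: 0.4
```

Run:
```python
from h import *
a=cv2.cvtColor(viewer.snapshot("scene"),cv2.COLOR_RGB2BGR)[100:380,180:500]
cv2.imwrite("pics/s7.png",cv2.resize(a,None,fx=2,fy=2,interpolation=cv2.INTER_CUBIC))
```

```text
(no output)
```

View pics/s7.png

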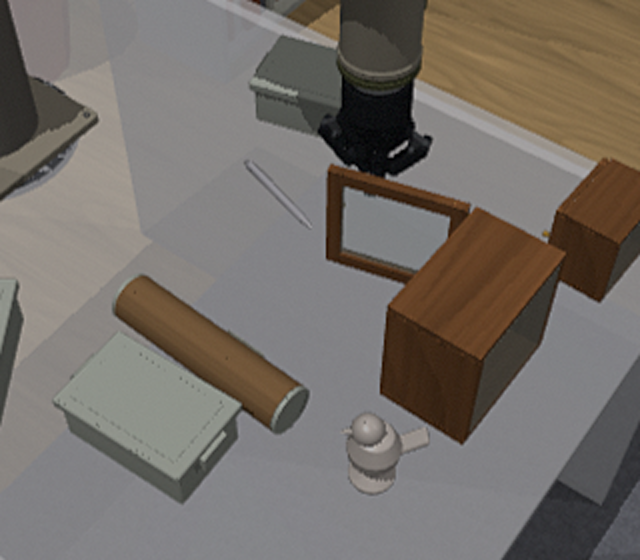

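The scene view shows the fingers behind the door, which is already swinging shut (free edge near (330,215)). The tube lies clear beside the box. I'll carry on with the arc.

Emit:
{"fn": "carry_out", "kwargs": {
  "commands": [
    [[0, -12.9, -1.7, 0, 0, 0, -4.7], [0, -25, -2.2, 0, 0, 0, -9.4], [0, -35, -2, 0, 0, 0, -14.2], [0, -45, -1, 0, 0, 0, -18.9], [0, -54.9, 0.8, 0, 0, 0, -23.6]]
  ]
}}

```text
time: 24.02
tool_pos: [564.2, 69.9, 137.7]
tcp_rot: [179.9, 0.1, 132.3]
ft_force: [-0.2, 0.3, 0.8]
finger_gap: 0.1
```

Emit:
{"fn": "carry_out", "kwargs": {
  "commands": [
    [[0, -10, -1.5, 0, 0, 0, -4.7], [0, -20, -2.2, 0, 0, 0, -9.4], [0, -30, -2, 0, 0, 0, -14.2], [0, -40, -1, 0, 0, 0, -18.9], [0, -50, 0.8, 0, 0, 0, -23.6]]
  ]
}}

```text
time: 24.65
tool_pos: [598.5, 33.4, 137.7]
tcp_rot: [179.9, 0.2, 155.9]
ft_force: [-0.1, 0.5, 0.2]
finger_gap: 0.0
```

Emit:
{"fn": "carry_out", "kwargs": {
  "commands": [
    [[0, -10, -1.5, 0, 0, 0, -4.7], [0, -20, -2.1, 0, 0, 0, -9.4], [0, -30, -2, 0, 0, 0, -14.2], [0, -38, -1, 0, 0, 0, -18.9], [0, -45, 0.8, 0, 0, 0, -23.6]]
  ]
}}

```text
time: 25.28
tool_pos: [639.9, 15.7, 137.7]
tcp_rot: [-180.0, 0.2, 179.5]
ft_force: [0.5, 0.4, 0.6]
finger_gap: -0.1
```

Emit:
{"fn": "carry_out", "kwargs": {
  "commands": [
    [[0, -1, 0, 0, 0, 0, 0], [0, -2, 0, 0, 0, 0, 0], [0, -3, 0, 0, 0, 0, 0]]
  ]
}}

```text
time: 25.65
tool_pos: [641.6, 16.5, 135.8]
tcp_rot: [180.0, 0.0, 179.4]
ft_force: [-0.8, -0.4, 0.0]
finger_gap: -0.4
```

Now I'll advance in small steps until the force rises.

Emit:
{"fn": "carry_out", "kwargs": {
  "commands": [
    [[0, -1, 0, 0, 0, 0, 0], [0, -2, 0, 0, 0, 0, 0], [0, -2, 0, 0, 0, 0, 0]]
  ]
}}

```text
time: 26.02
tool_pos: [643.6, 16.6, 135.4]
tcp_rot: [-180.0, -0.0, 179.5]
ft_force: [1.3, 0.2, -0.5]
finger_gap: -0.4
```

Emit:
{"fn": "carry_out", "kwargs": {
  "commands": [
    [[0, -1, 0, 0, 0, 0, 0], [0, -2, 0, 0, 0, 0, 0], [0, -2, 0, 0, 0, 0, 0]]
  ]
}}

```text
time: 26.4
tool_pos: [644.0, 16.6, 134.8]
tcp_rot: [180.0, -0.2, 179.5]
ft_force: [-8.5, 0.2, 4.3]
finger_gap: -0.1
```

Run:
```python
from h import *
s=r.sense();print(s["time"],s["tool_pos"].round(1),s["ft_force"].round(1))
a=cv2.cvtColor(viewer.snapshot("top"),cv2.COLOR_RGB2BGR)[90:220,222:342]
b=cv2.cvtColor(viewer.snapshot("scene"),cv2.COLOR_RGB2BGR)[180:310,340:470]
cv2.imwrite("pics/d8.png",np.hstack([cv2.resize(x,(390,420),interpolation=cv2.INTER_CUBIC) for x in(a,b)]))
```

```text
26.4 [644.   16.6 134.8] [-8.5  0.2  4.3]
```

View pics/d8.png

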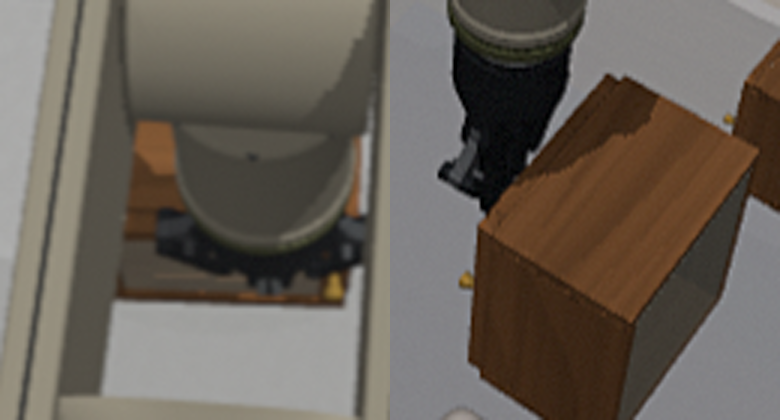

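Contact at x=644 with 8.5 N of resistance, so the door is against its stop, and the knob shows in front of the box. I'll press a touch more, back straight off, lift and check.

Emit:
{"fn": "carry_out", "kwargs": {
  "commands": [
    [[0, -0.7, 0, 0, 0, 0, 0], [0, -0.7, 0, 0, 0, 0, 0], [0, -0.7, 0, 0, 0, 0, 0]]
  ]
}}

```text
time: 26.88
tool_pos: [644.0, 16.6, 134.8]
tcp_rot: [-180.0, -0.3, 179.5]
ft_force: [-12.5, -0.0, 5.8]
finger_gap: 0.1
```

Emit:
{"fn": "carry_out", "kwargs": {
  "commands": [
    [[0, 5, 0, 0, 0, 0, 0], [0, 25, 0, 0, 0, 0, 0], [0, 50, 0, -30, 0, 0, 0], [0, 80, 20, -80, 0, 0, 0], [0, 110, 60, -110, 0, 0, 0]]
  ]
}}

```text
time: 27.5
tool_pos: [537.1, 77.1, 248.3]
tcp_rot: [180.0, 0.2, 179.4]
ft_force: [1.0, 0.3, -0.5]
finger_gap: 0.1
```

Emit:
{"fn": "carry_out", "kwargs": {
  "commands": [
    [[0, 20, 50, 0, 0, 0, 0], [0, 30, 100, 0, 0, 0, 0], [0, 40, 150, 0, 0, 0, 0], [0, 50, 200, 0, 0, 0, 0], [0, 50, 200, 0, 0, 0, 0]]
  ]
}}

```text
time: 28.12
tool_pos: [487.5, 281.2, 245.5]
tcp_rot: [179.9, 0.0, 179.8]
ft_force: [0.5, -0.1, -0.8]
finger_gap: -0.4
```

Run:
```python
from h import *
s=r.sense();print(s["time"],s["tool_pos"].round(1),s["ft_force"].round(1))
im=cv2.cvtColor(viewer.snapshot("top"),cv2.COLOR_RGB2BGR);cv2.imwrite("pics/top9.png",im)
b=cv2.cvtColor(viewer.snapshot("scene"),cv2.COLOR_RGB2BGR)[180:350,200:480]
a=im[90:345,222:462]
cv2.imwrite("pics/f9.png",np.hstack([cv2.resize(a,(400,425),interpolation=cv2.INTER_CUBIC),cv2.resize(cv2.copyMakeBorder(b,0,85,0,0,cv2.BORDER_CONSTANT),(400,425))]))
old=cv2.imread("pics/top0.png")
for n,(x0,y0,x1,y1) in dict(fig=(350,120,392,175),box=(392,208,460,302),pen=(228,268,262,342)).items():
    d=cv2.absdiff(old[y0:y1,x0:x1],im[y0:y1,x0:x1]).max(2);print(n,"changed px",int((d>25).sum()),d.mean().round(2))
for v in (215,235,255,275,290):
    q=im[v,330:430].astype(float);q=q[:,2]-q[:,0];k=np.where((q[:-1]-25)*(q[1:]-25)<0)[0];print(v,[round(330+i+(25-q[i])/(q[i+1]-q[i]),1) for i in k])
```

```text
28.125 [487.5 281.2 245.5] [ 0.5 -0.1 -0.8]
fig changed px 0 5.92
box changed px 0 6.44
pen changed px 0 6.17
215 [np.float64(358.4), np.float64(385.2)]
235 [np.float64(356.9), np.float64(383.9)]
255 [np.float64(355.5), np.float64(382.8)]
275 [np.float64(354.3), np.float64(381.7)]
290 [np.float64(353.3), np.float64(380.8)]
```

View pics/f9.png

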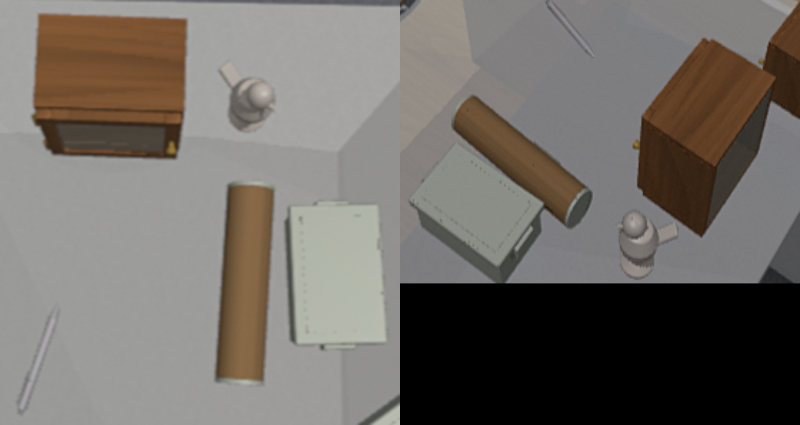

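The final views show the door shut flush with its knob at the front, and the tube beside the box. The figurine, box and pen have zero changed pixels since the start, and the robot is clear of everything. Handing in.

```bash
python3 -c "
from bench import r
print(r.hand_in())"
```

```text
the job is handed in; nothing more can be done
None
```

The tube now lies beside the plastic box and the glass door is shut. I handed the job in at about 28 s with the arm clear of everything.

- **Tube:** I rolled it about 135 mm with open fingertips on top. That took six short strokes at 7–15 N (20 N on one landing), a seventh to close the gap, and a 3 mm roll back. It was not picked up or pushed from the side, and nothing I saw suggested it bumped anything.
- **Gap:** by the top camera it is about 22 mm at the middle of the box. It narrows to about 15 mm at the far end and widens to about 30 mm at the near end, because the tube sits about 5° off parallel to the box. I tried to turn the tube parallel during the seventh stroke, but it turned hardly at all, so I left the angle as it was.
- **Accuracy:** the top and scene cameras disagreed by about 5 mm in absolute position. The gap was measured in the top camera alone, so I expect it to be good to 2–3 mm.
- **Door:** I pushed it shut on its outer face until it stopped at 8–12 N. The final pictures show it flush with the front of the box.
- **Figurine, pen and plastic box:** comparing the top view from before and after shows no changed pixels around any of them.

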